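Load the mould vibrating table and set its timer

TASK

Gently push the filled praline mould fully home along the guides of the vibrating table, then swing both red-knobbed latch arms in behind it until they lie closed across its rear edge, and roll the timer's orange ridged thumbwheel up until its window shows 7. Leave the tools and vessels around the table where they are.

Things in the scene. Friction and masses are not known exactly. Their poses are not given: they have to be found in the camera images.
- vibro: Mould vibrating table, fixed: white base, steel deck 66 mm above the counter (x -165 to 141, y +-157 mm), control pod with flat top 95 mm up along its right (-y) flank (x -90 to 110, y -155 to -267 mm). Origin on the counter under the seated mould's middle; +x along the guides from the loading side (facing the robot) to the end stop, +y left. Yaw within 0.2 rad.
- home (a point): Where the origin of the fully home mould lies (within about 2 mm), on the deck; axes as the table's. Two steel angle guides run along x from -89 to +109 mm of it, inner faces at y = +-123 mm, with narrow lips over the mould's edges (lip tops 27 mm above the deck). The end stop carries two rubber bumpers.
- mould: Loose clear praline mould full of brown chocolate: flat tray 204 mm along the guides, 238 mm across, 18 mm high, 0.2 to 0.35 kg. Origin: centre of its underside; rear (-x) edge 102 mm behind it; axes along the table's within 1 degree. Starts flat on the deck, part way into the guides, 35 to 75 mm short of home. Slides at 1 to 3 N pushed at the middle of its rear edge.
- latch_left (a joint): Left (+y) latch arm, rad: 0 = closed (end of travel), lying along -y across the mould's rear edge; 1.57 = open, pointing to -x, the loading side; up to 2.1 = swung outward to +y. Starts 1.55 to 2.0. Turns level, stays where left, about 1 N at the knob. The closing arms press a mould up to 10 mm short fully home.
- latch_right (a joint): Right (-y) latch arm, rad, mirror image of the left: 0 = closed (end of travel), lying along +y; 1.57 = open, pointing to -x; up to 2.1 = swung outward to -y. Starts 1.55 to 2.0.
- latch_left_pivot (a point): Vertical pivot axis of the left latch arm, 20 mm above the deck; axes as the table's, in whose frame it is at x -111.5, y +137 mm. The arm is a steel bar 12 mm wide, 8 to 15 mm above the deck, reaching 64 mm from the pivot.
- latch_right_pivot (a point): Vertical pivot axis of the right latch arm, 20 mm above the deck; axes as the table's, in whose frame it is at x -111.5, y -137 mm. The arm is like the left one.
- latch_left_knob (a point): Centre of the top of the red upright knob on the left latch arm, 58 mm from the pivot, 42 mm above the deck; the knob is 15 mm in diameter from 23 mm above the deck to its top. Moves with the arm.
- latch_right_knob (a point): The same point on the red knob of the right latch arm.
- digit_wheel (a joint): Timer thumbwheel, rad: digit shown = angle / 0.628 (36 degrees a digit, 0 to 9, stops at both ends); 7 is 4.40. Starts on a digit from 2 to 5. A sprung detent holds each digit; turned more than half way (0.32 rad) to the next it clicks over by itself. Grows when the exposed ridges are pushed along the table's +x, away from the robot; takes 3 to 6 N.
- wheel_crown (a point): Fixed point at the top of the thumbwheel, 20 mm above the pod's flat top, at x -30, y -222 mm in the table's frame; axes as the table's. The wheel is 64 mm in diameter over its ten orange ridges, 30 mm wide, its axis along y, 32 mm below this point; its slot in the pod is 65 mm long. Ridges 5 mm thick, 9 mm high on a black hub; at rest one is at this point.
- ridge (a point): Tip of the ridge next to the top on the -x side when the wheel rests on a digit: 18.8 mm to -x of wheel_crown, 6.1 mm lower; axes as the table's; fixed to the pod. The ridge behind it is hidden in the pod and comes up as this one goes over. One digit: with the fingertips' ends 8 to 10 mm below this tip push the ridge 12 mm to +x, rising some 6 mm on the way, then lift off.
- digit_window (a point): Middle of the digit window, in the top of a black hood on the wheel's right (-y) side; the digit is white on black, 11 mm high, upright as seen from the robot. The hood is 60 mm long along x, from 16 to 35 mm right of wheel_crown, its top 2 mm below it. The wheel's left side is flat and free.
- beaker: Plain grey drinking glass, 74 mm in diameter, 98 mm high, standing to the right of the table; origin at the centre of its underside. Bystander.
- nib_bowl: Small bowl of brown nibs, 76 mm in diameter, 35 mm high, standing to the right of the table; origin at the centre of its underside. Bystander.
- scraper: Bench scraper with a wooden grip, 108 x 124 x 28 mm, lying on the counter near its front edge on the right; origin at the centre of its underside. Bystander.
- thermometer: White kitchen probe thermometer, 249 mm long, 18 mm high, lying near the counter's front edge on the left; origin under its middle. Bystander.

How it is judged:
On the way, in this order (a step that is already met when the one before it is completed fails the run):
1. the mould is pushed home along its guides (within 10 mm of the end) while both latch arms still stand open (x of mould in the frame of vibro above -0.01 m and value of joint each of latch_left, latch_right above 0.7 rad), for 0.1 s.
2. both latch arms are closed behind the mould (value of joint each of latch_left, latch_right below 0.15 rad), for 0.1 s.
At the end, for the whole second after the job is handed in: The mould lies flat on the deck between the guides, at rest, within 5 mm of fully home; both latch arms are closed behind it (within 0.15 rad); the thumbwheel rests on the digit 7 (within 0.16 rad, a quarter of a digit) (all of step 2 and x of mould in the frame of vibro between -0.005 and 0.006 m and z of mould in the frame of vibro between 0.063 and 0.069 m and value of joint digit_wheel between 4.24 and 4.56 rad and linear speed of mould below 0.01 m/s); the robot touches nothing.
It fails at once if the filled mould is tipped by more than 0.1 rad (angle between mould's own z axis and vertical above 0.1 rad).
It fails at once if the filled mould is jolted (faster than 0.35 m/s) (linear speed of mould above 0.35 m/s).
It fails at once if a bystander (glass, nib bowl, scraper, thermometer) is shifted by more than 20 mm (distance of any of beaker, nib_bowl, scraper, thermometer from where it was at the start of the episode above 0.02 m).
It also fails if it takes over 64 s, if anything falls off the work surface, if the arm or the gripper's body presses on something with over 40 N, if the wrist force passes 120 N, or if a joint passes its speed limit or range.

ROBOT

A 7-joint arm with a two-finger parallel gripper is mounted at the origin on a cart in front of the work surface, level with it; the furniture and walls round the work are solid. World frame = base frame: x ahead of the robot, y to its left, z up, the work surface at z = 0. Lengths are in m, angles in rad, forces in N, time in s.
With the tool pointing down it reaches from about 0.425 to 0.875 m from the base axis. Payload 8.4 kg.
Tool frame: the origin (TCP) lies at the very end of the fingers, on their centre line; the grasp point (between the pads) lies 19 mm behind it; z points along the fingers, y is the line along which they close (so a half turn about z gives the same grasp; the last joint's range is limited). The gripper opens to 85 mm and grips with 20 to 120 N. Pads are 22 mm wide; open, the fingers measure 114 mm over their backs; the gripper's body (76 mm by 85 mm) begins 54 mm behind the grasp point. The pads swing forward as they close: fully open they stand 13 mm farther back than shut.
Start: joints at [-1.334, 0.333, 0.04, 1.465, -0.013, 1.343, -0.059], TCP at [0.214, 0.614, 0.231] pointing down, gripper open.
Joint ranges: [-2.58, 2.58], [-0.38, 2.09], [-1.3, 1.39], [0.25, 2.4], [-1.5, 4.64], [0.08, 2.09], [-2.65, 2.65]. Speed limits (rad/s): [2.22, 2.22, 2.79, 2.79, 3.14, 3.14, 3.14].

INTERFACE

Orientations are given as a rotation vector (axis times angle).
In Python, from workcell import robot gives the robot as it stands.
- The arm moves only by the tool step_arm, never from a script. Its argument "targets" is a list of rows, each a list of 7 numbers: the shift along the tool's x, y, z normalised to -1 to 1, where 1 is 0.15 m, then the turn, a rotation vector about the tool's x, y, z normalised to -1 to 1, where 1 is pi/2 rad, then the finger opening in mm, from 0 to 85.4. In form: [[dx, dy, dz, rx, ry, rz, fingers], ...]. A call has 1 to 20 rows; each row is the pose to reach, as a shift and turn from the pose commanded when the call began, along the tool's axes at that moment; what a row does not reach only later rows make up. A row lasts 1/10 s, in which the tool goes at most 50 mm and 8.59 degrees, less where a joint would pass 70% of its speed; a pose out of reach is approached as far as the arm can. A call with a number of a shift or a turn outside -1 to 1 is refused whole. A call with a gripper value outside its range is refused whole. The fingers move at their own pace and stop on an object; "squeeze" is the grip in N (left out, the last holds). Time passes only in rows, so rows that repeat a pose let the fingers close. It gives the time, the measured TCP pose, the force, the opening and the grip force at its end, in the units of the state.
- robot.read_state(): the state, without advancing time (a new reading comes with each control period).
- robot.capture(name): name is "scene" or "top"; returns the picture (384x512x3 uint8, red, green, blue); there is no depth.
- robot.get_calibration(name): a dict with "camera_matrix" (3x3 intrinsics, pixels), "k1" (the pictures are not rectified: a ray, as slopes to the right and down, at radius r is drawn at 1 + k1 r^2 times it, then the intrinsics apply), "xyz" and "attitude" of the camera in the world. Camera axes: x right, y down, z forward; pixel columns grow to the right and rows downward; lengths in m; the calibration is good to about 2 mm. A picture is of the moment at which its call begins. get_calibration takes no time and is no camera call.
- robot.job_done(): hands the job in; it is judged then, once.
The state is a dict: "time_s": time; "qpos": joint angles; "qd": joint speeds; "tau": joint torques, N m; "eef_pos": TCP position; "tcp_rot": TCP orientation; "contact_force": force on the tool from outside, world axes, zero at the start; "moment": the same for the moment, N m; "grip_width": finger opening in m; "grip_force": force on a finger pad.
Only numpy, scipy, OpenCV 4.12 (cv2) and the standard library are available. Lean on these libraries where they do the work, as an engineer would, in place of code of your own. Each camera call takes 0.05 s, during which the arm holds its last target. There are 200 camera calls.

## Working session

There is one attempt and no reset: what is moved stays moved. The work goes in short steps, Python scripts to look and compute and a tool call to move; the robot and the scene stay as the last step left them, time stands still between calls to the robot, and variables do not carry over. Pictures are saved under pics/ and viewed, at most 10 in all, crops included, and the job is handed in when it is done.

Besides the shell and the picture viewer there is one more tool, called after "Emit:" in YAML: its name, and indented under it one key for each argument. step_arm: Moves the arm, as the interface text tells. Its arguments: {"type":"object","properties":{"targets":{"type":"array"},"squeeze":{"type":"number"}},"required":["targets"]}

```bash
mkdir -p pics; ls; python3 - <<'E'
from workcell import robot
import cv2,numpy as np
for n in("scene","top"):
    im=robot.capture(n); cv2.imwrite(f"pics/{n}0.png",cv2.cvtColor(im,cv2.COLOR_RGB2BGR)); print(n,robot.get_calibration(n))
s=robot.read_state();print(s)
E
```

```text
pics
scene {'camera_matrix': array([[444.71427474,   0.        , 251.94866355],
       [  0.        , 444.71427474, 197.77824023],
       [  0.        ,   0.        ,   1.        ]]), 'k1': -0.03967456601554656, 'xyz': array([ 0.06143902, -0.89807223,  1.18847526]), 'attitude': array([-2.38722141,  0.61705831, -0.20178373])}
top {'camera_matrix': array([[451.16591521,   0.        , 248.04460325],
       [  0.        , 451.16591521, 195.97779674],
       [  0.        ,   0.        ,   1.        ]]), 'k1': -0.15379346237872796, 'xyz': array([ 0.2085149 , -0.08256201,  1.47760459]), 'attitude': array([-2.10135571,  2.15084118, -0.1992354 ])}
{'time_s': 0.1, 'qpos': array([-1.3341883 ,  0.3338428 ,  0.03985412,  1.46620475, -0.01344882,
        1.34328186, -0.05849394]), 'qd': array([-0.0006014 , -0.00041279, -0.00023697, -0.0014757 ,  0.000529  ,
       -0.00085742, -0.00068229]), 'tau': array([ 5.62575573e-03, -6.60017395e+01,  1.37151752e+00, -4.06482160e+01,
        1.71779509e-02,  8.75826721e-03, -5.82309735e-05]), 'eef_pos': array([0.21405474, 0.61330004, 0.23049753]), 'tcp_rot': array([-5.24981410e-01, -3.09721241e+00,  2.28961505e-03]), 'contact_force': array([-0.31720163, -0.28426152, -0.62513048]), 'moment': array([-0.05171632,  0.00809343,  0.00392639]), 'grip_force': 0.0, 'grip_width': 0.08526936400408607}
```

View pics/scene0.png

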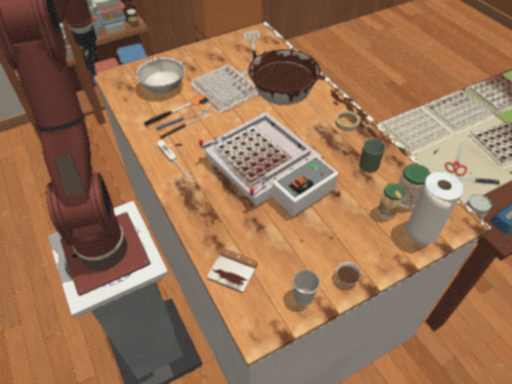

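View pics/top0.png

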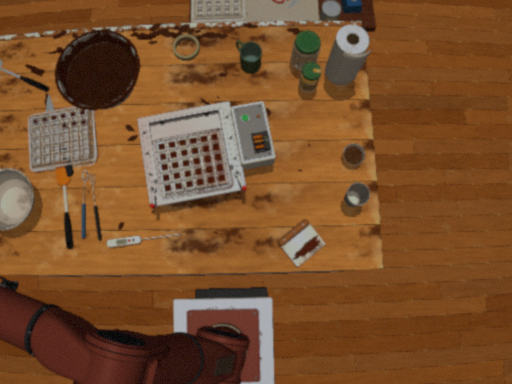

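The scene view shows the table mid-counter, with the pod at about (303,183). In the top view the deck spans about (140-245, 103-207), with the red knobs near (152,207) and (243,190) and the wheel near (261,142). I'll enlarge the table in both views.

```bash
cat > h.py <<'E'
import numpy as np,cv2
from scipy.spatial.transform import Rotation as R
from workcell import robot
class Cam:
    def __init__(s,n):
        c=robot.get_calibration(n); s.K=c["camera_matrix"]; s.k=c["k1"]; s.p=np.array(c["xyz"]); s.R=R.from_rotvec(c["attitude"]).as_matrix()
    def proj(s,P):
        q=(np.atleast_2d(P)-s.p)@s.R; q=q[:,:2]/q[:,2:]; q=q*(1+s.k*(q**2).sum(1,keepdims=True))
        return q*[s.K[0,0],s.K[1,1]]+s.K[:2,2]
    def at(s,uv,z):
        d=(np.array(uv,float)-s.K[:2,2])/[s.K[0,0],s.K[1,1]]; u=d.copy()
        for _ in range(20): u=d/(1+s.k*(u@u))
        r=s.R@np.r_[u,1]; return s.p+r*(z-s.p[2])/r[2]
def T2W(t,P): # t=(x,y,yaw)
    P=np.atleast_2d(P); c,s=np.cos(t[2]),np.sin(t[2])
    return np.c_[t[0]+c*P[:,0]-s*P[:,1],t[1]+s*P[:,0]+c*P[:,1],P[:,2]]
def crop(n,fn,u0,v0,w,h,f):
    im=cv2.cvtColor(robot.capture(n),cv2.COLOR_RGB2BGR); cv2.imwrite(fn.replace('.png','_full.png'),im)
    cv2.imwrite(fn,cv2.resize(im[v0:v0+h,u0:u0+w],None,fx=f,fy=f,interpolation=cv2.INTER_CUBIC))
E
python3 - <<'E'
import cv2,numpy as np
a=cv2.imread('pics/top0.png')[95:215,130:285]; cv2.imwrite('pics/t1.png',cv2.resize(a,None,fx=5,fy=5,interpolation=cv2.INTER_CUBIC))
b=cv2.imread('pics/scene0.png')[110:215,195:345]; cv2.imwrite('pics/s1.png',cv2.resize(b,None,fx=5,fy=5,interpolation=cv2.INTER_CUBIC))
from h import *
for n in("top","scene"):
    im=cv2.imread(f'pics/{n}0.png').astype(int); m=((im[...,2]>110)&(im[...,1]<70)&(im[...,0]<80)).astype(np.uint8)
    k,l,st,c=cv2.connectedComponentsWithStats(m)
    for i in range(1,k):
        if st[i,4]>3: print(n,c[i].round(1),st[i,4],Cam(n).at(c[i],0.1).round(3))
E
```

```text
top [28.8  2. ] 4 [1.209 0.7   0.1  ]
top [51.5  0. ] 8 [1.207 0.609 0.1  ]
top [146.8   2.4] 326 [1.167 0.251 0.1  ]
top [278.4   1.2] 14 [ 1.155 -0.212  0.1  ]
top [375.9   1.1] 17 [ 1.158 -0.56   0.1  ]
top [396.9   0.9] 75 [ 1.162 -0.638  0.1  ]
top [413.4   2.4] 5 [ 1.158 -0.7    0.1  ]
top [421.3   2.5] 14 [ 1.159 -0.73   0.1  ]
top [428.1   1.2] 10 [ 1.166 -0.757  0.1  ]
top [469.5   0.5] 4 [ 1.18  -0.924  0.1  ]
top [509.8   1.3] 9 [ 1.191 -1.098  0.1  ]
top [3.7 4.5] 10 [1.211 0.803 0.1  ]
top [439.1   3.9] 15 [ 1.157 -0.798  0.1  ]
top [463.9   4.5] 11 [ 1.16  -0.897  0.1  ]
top [17.5  4. ] 4 [1.206 0.745 0.1  ]
top [453.5   5. ] 4 [ 1.155 -0.854  0.1  ]
top [478.5   6. ] 18 [ 1.158 -0.956  0.1  ]
top [487.8   6.3] 12 [ 1.16  -0.996  0.1  ]
top [495.2   5.5] 4 [ 1.166 -1.028  0.1  ]
top [67.   9.9] 15 [1.159 0.544 0.1  ]
top [76.5  9. ] 6 [1.159 0.508 0.1  ]
top [494.4   9.6] 9 [ 1.148 -1.021  0.1  ]
top [501.9  21.2] 268 [ 1.099 -1.041  0.1  ]
top [28.3 13.7] 7 [1.158 0.694 0.1  ]
top [35.8 12.9] 12 [1.158 0.664 0.1  ]
top [389.  14.] 11 [ 1.106 -0.602  0.1  ]
top [21.4 15
[... 12240 characters left out ...]
0.5 142.5] 8 [0.439 0.203 0.1  ]
scene [ 94.4 177. ] 20 [0.062 0.228 0.1  ]
scene [ 98. 186.] 7 [0.061 0.182 0.1  ]
scene [ 48.8 190.5] 6 [-0.086  0.244  0.1  ]
scene [251.5 191. ] 8 [ 0.489 -0.083  0.1  ]
scene [ 53.2 193.5] 4 [-0.076  0.223  0.1  ]
scene [ 77.9 206.4] 101 [-0.019  0.13   0.1  ]
scene [ 98.5 201.6] 13 [0.044 0.117 0.1  ]
scene [ 59.7 203. ] 7 [-0.067  0.173  0.1  ]
scene [ 56.2 210.1] 15 [-0.084  0.149  0.1  ]
scene [ 50.6 212.5] 12 [-0.102  0.149  0.1  ]
scene [117.2 219. ] 5 [0.075 0.021 0.1  ]
scene [106.7 270.3] 10 [-0.007 -0.139  0.1  ]
scene [ 94.  273.5] 4 [-0.042 -0.132  0.1  ]
scene [ 74.5 277.5] 8 [-0.094 -0.118  0.1  ]
scene [331.4 314.2] 5 [ 0.469 -0.554  0.1  ]
```

View pics/t1.png

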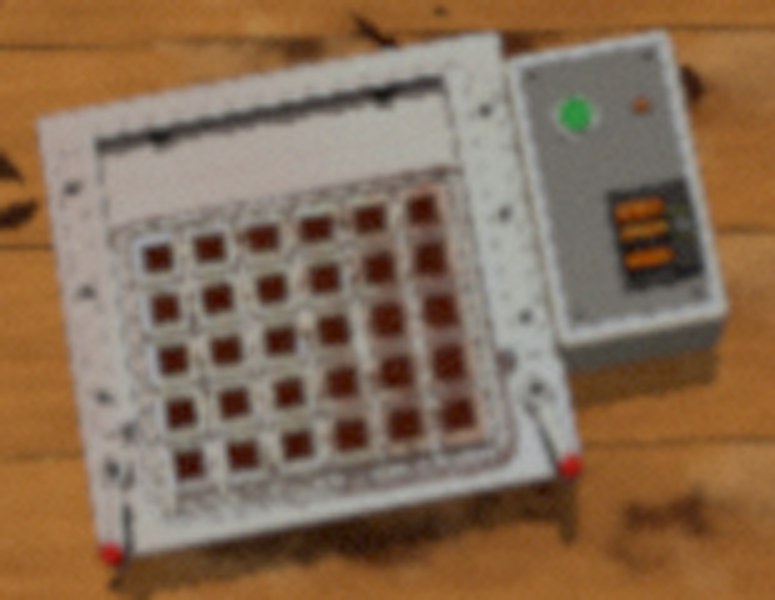

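View pics/s1.png

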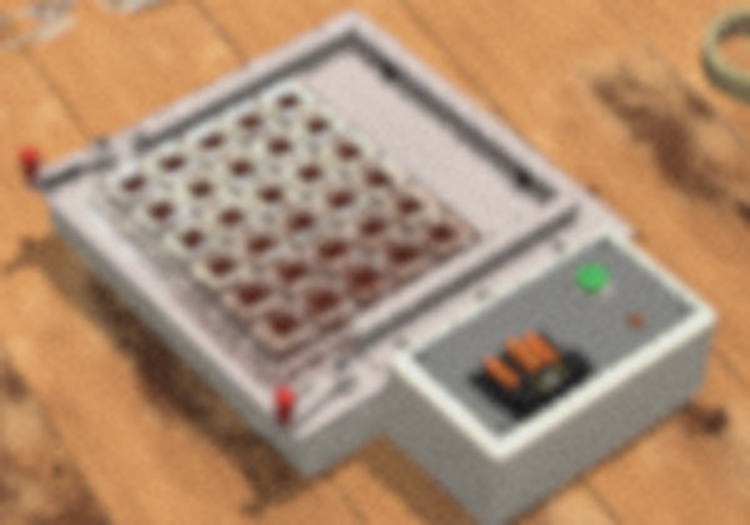

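The top crop shows the left pivot at about (113,470) and the right one at (537,388), with knobs at (112,553) and (570,465). The mould's rear edge runs from (165,515) to (480,455), and the wheel is at about (645,235). The digit window is tiny, so I'll fit the table pose and then rectify the window.

```bash
cat > fit.py <<'E'
from h import *
from scipy.optimize import least_squares
m=1e-3
top=[((141,157,66),(40,122)),((141,-157,66),(500,35)),((110,-267,95),(668,33)),((-90,-267,95),(727,303)),((-90,-155,95),(565,343)),((-111.5,137,86),(113,470)),((-111.5,-137,86),(537,388))]
sc=[((141,157,66),(355,12)),((110,-267,95),(714,312)),((-90,-267,95),(497,450)),((-165,157,66),(40,190))]
P=[np.array([p for p,_ in a])*m for a in(top,sc)]
U=[np.array([u for _,u in top])/5.+[130,95],np.array([u for _,u in sc])/5.+[195,110]]
C=[Cam("top"),Cam("scene")]
f=lambda t:np.concatenate([(c.proj(T2W(t,p))-u).ravel() for c,p,u in zip(C,P,U)])
r=least_squares(f,[.6,.05,.15],loss='soft_l1')
if __name__=="__main__":
    print(r.x,f(r.x).reshape(-1,2).round(1).tolist()); t=r.x
    def tab(w): d=np.array(w[:2])-t[:2]; c,s=np.cos(t[2]),np.sin(t[2]); return np.array([c*d[0]+s*d[1],-s*d[0]+c*d[1]]).round(4)
    T=C[0]
    for n,uv,z in[("knobL",(112,553),.108),("knobR",(570,465),.108),("rearL",(165,515),.084),("rearR",(480,455),.084),("frontL",(110,222),.084),("frontR",(450,165),.084),("crown-ish",(645,235),.113)]:
        w=T.at(np.array(uv)/5.+[130,95],z); print(n,w.round(4),tab(w))
    S=Cam("scene")
    for n,uv in[("knobL",(28,155)),("knobR",(285,393))]: print(n,tab(S.at(np.array(uv)/5.+[195,110],.105)))
    ims={n:np.mean([robot.capture(n).astype(float) for _ in range(6)],0) for n in("top","scene")}
    out=[]
    g=np.array([[x,y,.113] for x in(-.065,.005) for y in(-.2,-.265)])
    for n,c in(("top",T),("scene",S)):
        xs,ys=np.meshgrid(np.linspace(-.2,-.262,250),np.linspace(.005,-.065,280))
        q=c.proj(T2W(t,np.c_[ys.ravel(),xs.ravel(),np.full(xs.size,.113)])).astype(np.float32)
        out.append(cv2.remap(ims[n].astype(np.float32),q[:,0].reshape(xs.shape),q[:,1].reshape(xs.shape),cv2.INTER_CUBIC))
    o=np.hstack(out).clip(0,255).astype(np.uint8); cv2.imwrite('pics/d0.png',o[...,::-1])
E
python3 fit.py
```

```text
[0.63025891 0.09470935 0.1711799 ] [[-0.7, -0.9], [-0.3, -1.3], [0.6, -1.7], [1.4, 2.1], [-0.8, 0.7], [0.5, -0.0], [0.5, -0.0], [-1.1, -1.2], [1.1, -0.3], [-0.2, 1.6], [-3.3, -1.9]]
knobL [0.44   0.2074 0.108 ] [-0.1683  0.1434]
knobR [ 0.4888 -0.0775  0.108 ] [-0.1687 -0.1456]
rearL [0.4676 0.1789 0.084 ] [-0.1459  0.1107]
rearR [ 0.5015 -0.0208  0.084 ] [-0.1465 -0.0919]
frontL [0.662 0.218 0.084] [0.0523 0.1161]
frontR [ 0.6944 -0.0038  0.084 ] [ 0.0464 -0.108 ]
crown-ish [ 0.6348 -0.128   0.113 ] [-0.0335 -0.2202]
knobL [-0.1678  0.1402]
knobR [-0.1647 -0.1475]
```

View pics/d0.png

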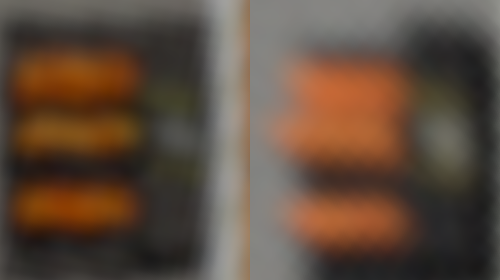

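The pose fit agrees with the knob radius (57.4 against 58 mm) and with the crown position. The mould is about 48 mm short of home. I'll use a tool orientation with tool y along table +x and tool x along table +y.

```bash
cat >> h.py <<'E'
t0=(0.6303,0.0947,0.1712)
def where():
    s=robot.read_state(); M=R.from_rotvec(s["tcp_rot"]).as_matrix(); c,sn=np.cos(t0[2]),np.sin(t0[2])
    W=np.array([[c,-sn,0],[sn,c,0],[0,0,1]]); D=W@np.array([[0,1,0],[1,0,0],[0,0,-1.]])
    p=W.T@(s["eef_pos"]-[t0[0],t0[1],0]); f=W.T@s["contact_force"]
    print("t",round(s["time_s"],2),"tcp_table",(p*1e3).round(1),"turn_needed(tool,norm)",(R.from_matrix(M.T@D).as_rotvec()/(np.pi/2)).round(4),"F",f.round(1),"w",round(s["grip_width"],4),"q",s["qpos"].round(2))
    return p,M,W
E
python3 - <<'E'
from h import *
p,M,W=where()
for tgt in([-.19,0,.2],):
    print(((M.T@W@(np.array(tgt)-p))/.15).round(3))
E
```

```text
t 0.7 tcp_table [-321.6  582.3  231.3] turn_needed(tool,norm) [-0.      0.      0.6772] F [-0.7 -0.1 -0.9] w 0.0854 q [-1.33  0.33  0.04  1.47 -0.01  1.34 -0.06]
[-2.652 -2.967  0.209]
```

Emit:
step_arm:
  targets:
    - [-0.3,-0.2,0,0,0,0.1,0]
    - [-0.5,-0.4,0,0,0,0.2,0]
    - [-0.8,-0.6,0,0,0,0.3,0]
    - [-1,-0.8,0,0,0,0.4,0]
    - [-1,-1,0,0,0,0.5,0]
    - [-1,-1,0,0,0,0.6,0]
    - [-1,-1,0,0,0,0.677,0]
    - [-1,-1,0,0,0,0.677,0]
    - [-1,-1,0,0,0,0.677,0]

```text
time_s: 1.6
eef_pos: [0.3064, 0.4227, 0.2314]
tcp_rot: [-2.018, -2.407, -0.0]
contact_force: [0.2, 0.5, -0.3]
grip_width: -0.0001
grip_force: 0.0
```

```bash
python3 -c "from h import *;where()"
```

```text
t 1.6 tcp_table [-263.3  378.4  231.4] turn_needed(tool,norm) [ 0.0001 -0.0001  0.0027] F [ 0.3  0.5 -0.3] w -0.0001 q [-1.23  0.07  0.21  1.78 -0.01  1.29 -0.84]
```

Emit:
step_arm:
  targets:
    - [-0.3,0.15,0,0,0,0,0]
    - [-0.6,0.3,0,0,0,0,0]
    - [-0.9,0.45,0,0,0,0,0]
    - [-1,0.5,0,0,0,0,0]

```text
time_s: 2.0
eef_pos: [0.4089, 0.2831, 0.2316]
tcp_rot: [2.024, 2.401, 0.0]
contact_force: [0.1, 0.7, -0.0]
grip_width: 0.0
grip_force: 0.0
```

Emit:
step_arm:
  targets:
    - [-0.3,0,0,0,0,0,0]
    - [-0.6,0,0,0,0,0,0]
    - [-0.9,0,0.1,0,0,0,0]
    - [-1,0,0.2,0,0,0,0]

```text
time_s: 2.4
eef_pos: [0.4326, 0.1356, 0.2015]
tcp_rot: [2.023, 2.402, 0.002]
contact_force: [0.8, 1.5, -0.2]
grip_width: -0.0002
grip_force: 0.0
```

```bash
python3 -c "from h import *;where()"
```

```text
t 2.4 tcp_table [-187.9   73.9  201.5] turn_needed(tool,norm) [ 0.0008 -0.0001 -0.0002] F [ 1.   1.3 -0.2] w -0.0002 q [-0.92 -0.08  0.5   1.98  0.04  1.23 -0.27]
```

Emit:
step_arm:
  targets:
    - [-0.3,0,0.1,0,0,0,0]
    - [-0.49,0,0.35,0,0,0,0]
    - [-0.49,0,0.6,0,0,0,0]
    - [-0.49,0,0.75,0,0,0,0]
    - [-0.49,0,0.85,0,0,0,0]
    - [-0.49,0,0.85,0,0,0,0]

```text
time_s: 3.0
eef_pos: [0.4428, 0.0669, 0.0721]
tcp_rot: [-2.018, -2.406, 0.006]
contact_force: [-0.1, -0.1, 0.4]
grip_width: 0.0004
grip_force: 0.0
```

```bash
python3 - <<'E'
from h import *
where()
im=np.vstack
crop("top","pics/t2.png",130,95,155,120,4)
crop("scene","pics/s2.png",195,110,150,105,4)
a=cv2.imread("pics/t2.png");b=cv2.imread("pics/s2.png");b=cv2.resize(b,(620,434))
cv2.imwrite("pics/c2.png",cv2.resize(np.hstack([a,b[:434].copy() if 0 else cv2.copyMakeBorder(b,0,46,0,0,cv2.BORDER_CONSTANT)]),(800,310)))
E
```

```text
t 3.0 tcp_table [-189.5    4.5   72.1] turn_needed(tool,norm) [-0.0022  0.001   0.0024] F [-0.1 -0.1  0.4] w 0.0004 q [-0.84  0.08  0.62  2.14 -0.05  0.94 -0.02]
```

View pics/c2.png

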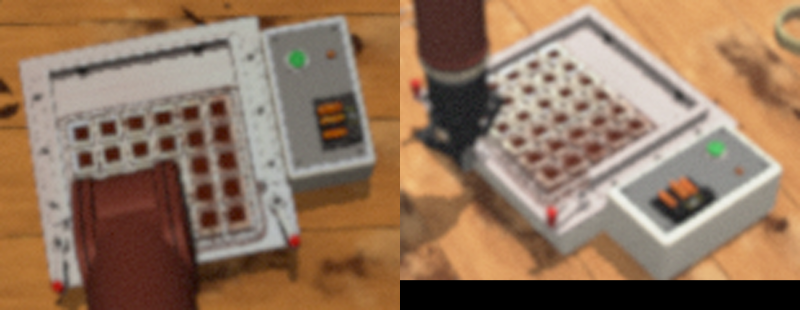

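The gripper sits centred behind the mould's rear edge and the arms are untouched. Pushing slowly.

Emit:
step_arm:
  targets:
    - [0,0.05,0,0,0,0,0]
    - [0,0.1,0,0,0,0,0]
    - [0,0.13,0,0,0,0,0]
    - [0,0.15,0,0,0,0,0]
    - [0,0.17,0,0,0,0,0]
    - [0,0.2,0,0,0,0,0]
    - [0,0.23,0,0,0,0,0]
    - [0,0.26,0,0,0,0,0]
    - [0,0.29,0,0,0,0,0]
    - [0,0.32,0,0,0,0,0]
    - [0,0.35,0,0,0,0,0]
    - [0,0.38,0,0,0,0,0]

```text
time_s: 4.3
eef_pos: [0.5006, 0.0772, 0.0738]
tcp_rot: [2.023, 2.404, -0.0]
contact_force: [-2.3, -0.5, 1.3]
grip_width: -0.0005
grip_force: 1.3
```

```bash
python3 -c "from h import *;where()"
```

```text
t 4.3 tcp_table [-130.8    4.9   73.8] turn_needed(tool,norm) [-0.      0.0001  0.0003] F [-2.4 -0.1  1.3] w -0.0005 q [-0.8   0.21  0.62  2.01 -0.15  0.96  0.07]
```

Contact at about 2.4 N. I'll carry on in small steps until the stop.

Emit:
step_arm:
  targets:
    - [0,0.015,0,0,0,0,0]
    - [0,0.03,0,0,0,0,0]
    - [0,0.045,0,0,0,0,0]
    - [0,0.06,0,0,0,0,0]
    - [0,0.07,0,0,0,0,0]

```text
time_s: 4.8
eef_pos: [0.5107, 0.079, 0.0738]
tcp_rot: [2.023, 2.403, 0.0]
contact_force: [-1.1, -0.7, 0.6]
grip_width: -0.0002
grip_force: 1.0
```

Emit:
step_arm:
  targets:
    - [0,0.01,0,0,0,0,0]
    - [0,0.02,0,0,0,0,0]

```text
time_s: 5.0
eef_pos: [0.5136, 0.0794, 0.0738]
tcp_rot: [2.023, 2.404, -0.0]
contact_force: [-1.4, -0.7, 1.4]
grip_width: -0.0006
grip_force: 1.1
```

Emit:
step_arm:
  targets:
    - [0,0.01,0,0,0,0,0]
    - [0,0.02,0,0,0,0,0]

```text
time_s: 5.2
eef_pos: [0.5166, 0.08, 0.0738]
tcp_rot: [2.023, 2.404, 0.0]
contact_force: [-2.6, -0.1, 1.0]
grip_width: 0.0003
grip_force: 1.1
```

```bash
python3 -c "from h import *;where()"
```

```text
t 5.2 tcp_table [-114.6    4.8   73.8] turn_needed(tool,norm) [0.     0.     0.0002] F [-2.6  0.4  1. ] w 0.0003 q [-0.78  0.25  0.61  1.98 -0.17  0.97  0.09]
```

Emit:
step_arm:
  targets:
    - [0,0.01,0,0,0,0,0]
    - [0,0.02,0,0,0,0,0]

```text
time_s: 5.4
eef_pos: [0.5195, 0.0805, 0.0738]
tcp_rot: [2.023, 2.404, -0.0]
contact_force: [-2.2, -0.4, 1.2]
grip_width: 0.0001
grip_force: 1.1
```

Emit:
step_arm:
  targets:
    - [0,0.01,0,0,0,0,0]
    - [0,0.02,0,0,0,0,0]

```text
time_s: 5.6
eef_pos: [0.5205, 0.0806, 0.0735]
tcp_rot: [-2.021, -2.401, 0.005]
contact_force: [-15.0, -2.4, 12.3]
grip_width: -0.0
grip_force: 9.6
```

Emit:
step_arm:
  targets:
    - [0,0.007,0,0,0,0,0]
    - [0,0.013,0,0,0,0,0]

```text
time_s: 5.8
eef_pos: [0.5208, 0.0806, 0.0734]
tcp_rot: [-2.02, -2.399, 0.009]
contact_force: [-22.2, -3.4, 19.8]
grip_width: -0.0001
grip_force: 14.3
```

```bash
python3 -c "
from h import *;where()
crop('top','pics/t3.png',130,95,155,120,4)"
```

```text
t 5.8 tcp_table [-110.3    4.8   73.4] turn_needed(tool,norm) [-0.0051 -0.0005  0.    ] F [-22.4   0.4  19.8] w -0.0001 q [-0.77  0.26  0.61  1.96 -0.18  0.98  0.1 ]
```

The mould is against its stop: the force rose sharply with the TCP at x = -110. Backing off, lifting and going to the left knob's outer side.

Emit:
step_arm:
  targets:
    - [0,-0.03,0,0,0,0,0]
    - [0,-0.1,0,0,0,0,0]
    - [0,-0.25,-0.1,0,0,0,0]
    - [0,-0.35,-0.4,0,0,0,0]
    - [0.2,-0.35,-0.5,0,0,0.1,0]
    - [0.5,-0.4,-0.5,0,0,0.2,0]
    - [0.8,-0.45,-0.5,0,0,0.3,0]
    - [1,-0.5,-0.5,0,0,0.4,0]
    - [1,-0.54,-0.5,0,0,0.5,0]
    - [1,-0.54,-0.5,0,0,0.5,0]

```text
time_s: 6.85
eef_pos: [0.4177, 0.2167, 0.1488]
tcp_rot: [-2.79, -1.443, -0.001]
contact_force: [-0.1, -0.5, -0.5]
grip_width: 0.0002
grip_force: 0.0
```

```bash
python3 - <<'E'
from h import *
where()
crop("top","pics/t4.png",130,95,155,120,5)
E
```

```text
t 6.85 tcp_table [-188.7  156.4  148.8] turn_needed(tool,norm) [ 2.000e-04 -4.000e-04 -5.014e-01] F [-0.2 -0.4 -0.5] w 0.0002 q [-1.05  0.02  0.49  2.01 -0.01  1.11 -1.18]
```

View pics/t4.png

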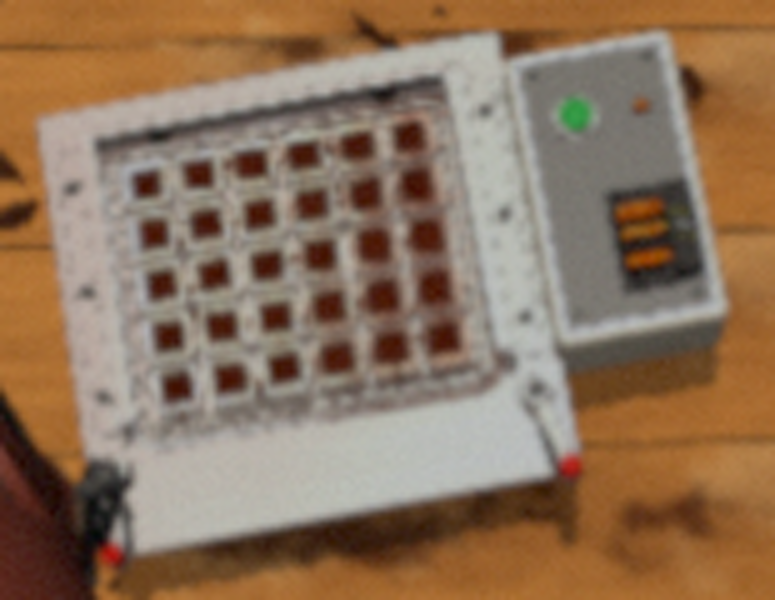

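The mould is fully in at the end stop, and the knobs are unmoved at (112,553) and (570,465). Lowering beside the left knob.

Emit:
step_arm:
  targets:
    - [0.03,-0.05,0.05,0,0,0,0]
    - [0.03,-0.05,0.2,0,0,0,0]
    - [0.03,-0.05,0.33,0,0,0,0]
    - [0.03,-0.05,0.38,0,0,0,0]
    - [0.03,-0.05,0.38,0,0,0,0]

```text
time_s: 7.4
eef_pos: [0.4147, 0.2228, 0.0908]
tcp_rot: [2.787, 1.448, -0.003]
contact_force: [0.2, 0.2, 0.1]
grip_width: -0.0002
grip_force: 0.0
```

```bash
python3 - <<'E'
from h import *
p,M,W=where()
s=2**-.5
for th in np.linspace(1.67,0,9):
    K=np.array([-.1115,.137])+.058*np.array([-np.sin(th),-np.cos(th)]); q=K+(.0075+.0083)*np.array([-s,s])
    d=q-p[:2]; print(round(th,2),np.round([(d[0]+d[1])*s/.15,(d[0]-d[1])*s/.15],3))
E
```

```text
t 7.4 tcp_table [-190.6  163.    90.8] turn_needed(tool,norm) [-0.0007  0.0012 -0.499 ] F [0.2 0.2 0.1] w -0.0002 q [-1.05  0.1   0.49  2.07 -0.05  0.98 -1.15]
1.67 [0.005 0.091]
1.46 [-0.051  0.148]
1.25 [-0.095  0.216]
1.04 [-0.123  0.292]
0.84 [-0.136  0.371]
0.63 [-0.131  0.452]
0.42 [-0.11   0.529]
0.21 [-0.074  0.601]
0.0 [-0.023  0.664]
```

Emit:
step_arm:
  targets:
    - [0,0.05,0,0,0,0,0]
    - [0,0.09,0,0,0,0,0]
    - [-0.02,0.12,0,0,0,0,0]
    - [-0.05,0.15,0,0,0,0,0]
    - [-0.075,0.18,0,0,0,0,0]
    - [-0.095,0.215,0,0,0,0,0]
    - [-0.11,0.25,0,0,0,0,0]
    - [-0.123,0.29,0,0,0,0,0]
    - [-0.13,0.33,0,0,0,0,0]
    - [-0.136,0.37,0,0,0,0,0]
    - [-0.135,0.41,0,0,0,0,0]
    - [-0.13,0.45,0,0,0,0,0]
    - [-0.12,0.49,0,0,0,0,0]
    - [-0.11,0.53,0,0,0,0,0]
    - [-0.095,0.565,0,0,0,0,0]
    - [-0.075,0.6,0,0,0,0,0]
    - [-0.05,0.63,0,0,0,0,0]

```text
time_s: 9.1
eef_pos: [0.4886, 0.1626, 0.0918]
tcp_rot: [-2.789, -1.446, 0.001]
contact_force: [-7.9, 0.3, 1.5]
grip_width: -0.0
grip_force: 3.6
```

Emit:
step_arm:
  targets:
    - [0.01,0.015,0,0,0,0,0]
    - [0.02,0.03,0,0,0,0,0]

```text
time_s: 9.3
eef_pos: [0.49, 0.1632, 0.0908]
tcp_rot: [-2.785, -1.446, 0.012]
contact_force: [-23.1, 2.2, 10.7]
grip_width: 0.0004
grip_force: 10.4
```

Emit:
step_arm:
  targets:
    - [0,0.01,0,0,0,0,0]
    - [0,0.02,0,0,0,0,0]

```text
time_s: 9.5
eef_pos: [0.4904, 0.1631, 0.0906]
tcp_rot: [-2.781, -1.447, 0.016]
contact_force: [-29.9, 8.5, 14.8]
grip_width: 0.0002
grip_force: 14.6
```

```bash
python3 - <<'E'
from h import *
where()
E
```

```text
t 9.5 tcp_table [-126.2   91.2   90.6] turn_needed(tool,norm) [-0.0078  0.0011 -0.498 ] F [-28.   13.5  14.8] w 0.0002 q [-0.9   0.21  0.56  1.97 -0.14  1.01 -0.89]
```

The left latch is at its stop. Backing off, lifting, and moving to the right one while turning 90°.

Emit:
step_arm:
  targets:
    - [0,-0.08,0,0,0,0,0]
    - [0,-0.18,0,0,0,0,0]
    - [0,-0.25,-0.2,0,0,-0.05,0]
    - [0,-0.25,-0.45,0,0,-0.15,0]
    - [-0.2,-0.2,-0.5,0,0,-0.25,0]
    - [-0.5,0.1,-0.5,0,0,-0.35,0]
    - [-0.7,0.3,-0.5,0,0,-0.45,0]
    - [-0.9,0.45,-0.5,0,0,-0.5,0]
    - [-0.9,0.45,-0.5,0,0,-0.5,0]

```text
time_s: 10.4
eef_pos: [0.4742, 0.0064, 0.1674]
tcp_rot: [2.022, 2.402, 0.001]
contact_force: [0.4, -0.0, -0.1]
grip_width: -0.0001
grip_force: 0.0
```

```bash
python3 - <<'E'
from h import *
where()
E
```

```text
t 10.4 tcp_table [-168.8  -60.4  167.4] turn_needed(tool,norm) [ 0.001   0.0006 -0.    ] F [ 0.4 -0.1 -0.1] w -0.0001 q [-0.79 -0.01  0.69  1.99  0.    1.15  0.07]
```

Emit:
step_arm:
  targets:
    - [-0.2,0,0,0,0,-0.1,0]
    - [-0.45,-0.05,0,0,0,-0.2,0]
    - [-0.65,-0.1,0,0,0,-0.3,0]
    - [-0.72,-0.15,0,0,0,-0.4,0]
    - [-0.72,-0.15,0.1,0,0,-0.5,0]
    - [-0.72,-0.15,0.3,0,0,-0.5,0]
    - [-0.72,-0.15,0.45,0,0,-0.5,0]
    - [-0.72,-0.15,0.505,0,0,-0.5,0]
    - [-0.72,-0.15,0.505,0,0,-0.5,0]

```text
time_s: 11.3
eef_pos: [0.4694, -0.0989, 0.0905]
tcp_rot: [-0.95, -2.993, 0.002]
contact_force: [-0.1, -0.4, 0.1]
grip_width: 0.0
grip_force: 0.0
```

```bash
python3 - <<'E'
from h import *
p,M,W=where()
s=2**-.5
for th in np.linspace(1.69,0,9):
    K=np.array([-.1115,-.137])+.058*np.array([-np.sin(th),np.cos(th)]); q=K+(.0075+.0083)*np.array([-s,-s])
    d=q-p[:2]; print(round(th,2),np.round([(-d[0]+d[1])*s/.15,(d[0]+d[1])*s/.15],3))
E
```

```text
t 11.3 tcp_table [-191.5 -163.4   90.5] turn_needed(tool,norm) [-0.0012  0.      0.4999] F [-0.2 -0.4  0.1] w 0.0 q [-0.63  0.14  0.8   2.06 -0.12  0.99  1.19]
1.69 [-0.014  0.092]
1.48 [0.045 0.149]
1.27 [0.09  0.217]
1.06 [0.12  0.293]
0.84 [0.133 0.373]
0.63 [0.129 0.455]
0.42 [0.109 0.533]
0.21 [0.072 0.606]
0.0 [0.021 0.67 ]
```

Emit:
step_arm:
  targets:
    - [0,0.05,0,0,0,0,0]
    - [0,0.09,0,0,0,0,0]
    - [0.02,0.12,0,0,0,0,0]
    - [0.045,0.15,0,0,0,0,0]
    - [0.07,0.18,0,0,0,0,0]
    - [0.09,0.215,0,0,0,0,0]
    - [0.107,0.255,0,0,0,0,0]
    - [0.12,0.295,0,0,0,0,0]
    - [0.128,0.335,0,0,0,0,0]
    - [0.133,0.375,0,0,0,0,0]
    - [0.133,0.415,0,0,0,0,0]
    - [0.129,0.455,0,0,0,0,0]
    - [0.12,0.495,0,0,0,0,0]
    - [0.109,0.533,0,0,0,0,0]
    - [0.093,0.57,0,0,0,0,0]
    - [0.072,0.605,0,0,0,0,0]
    - [0.05,0.635,0,0,0,0,0]

```text
time_s: 13.0
eef_pos: [0.5191, -0.0163, 0.091]
tcp_rot: [0.949, 2.995, -0.0]
contact_force: [-0.2, -1.4, 0.9]
grip_width: 0.0002
grip_force: 0.5
```

Emit:
step_arm:
  targets:
    - [-0.01,0.015,0,0,0,0,0]
    - [-0.02,0.03,0,0,0,0,0]

```text
time_s: 13.2
eef_pos: [0.5222, -0.0154, 0.0906]
tcp_rot: [-0.949, -2.992, 0.003]
contact_force: [-11.6, -5.6, 5.5]
grip_width: -0.0002
grip_force: 5.7
```

Emit:
step_arm:
  targets:
    - [0,0.01,0,0,0,0,0]
    - [0,0.015,0,0,0,0,0]

```text
time_s: 13.4
eef_pos: [0.5223, -0.0152, 0.0904]
tcp_rot: [-0.951, -2.989, 0.006]
contact_force: [-13.0, -9.0, 7.2]
grip_width: 0.0001
grip_force: 7.6
```

```bash
python3 - <<'E'
from h import *
where()
E
```

```text
t 13.4 tcp_table [-125.1  -89.9   90.4] turn_needed(tool,norm) [-0.0039 -0.0007  0.4989] F [-14.4  -6.6   7.2] w 0.0001 q [-0.7   0.24  0.73  1.96 -0.19  1.01  1.07]
```

Both latches are at their stops. Heading to the thumbwheel.

Emit:
step_arm:
  targets:
    - [0,-0.08,0,0,0,0,0]
    - [0,-0.18,0,0,0,0,0]
    - [0,-0.25,-0.2,0,0,0.05,0]
    - [0,-0.25,-0.45,0,0,0.1,0]
    - [-0.25,-0.3,-0.5,0,0,0.2,0]
    - [-0.5,-0.34,-0.5,0,0,0.3,0]
    - [-0.75,-0.37,-0.5,0,0,0.4,0]
    - [-0.86,-0.38,-0.5,0,0,0.5,0]
    - [-0.86,-0.38,-0.5,0,0,0.5,0]

```text
time_s: 14.3
eef_pos: [0.5981, -0.1364, 0.166]
tcp_rot: [2.03, 2.395, -0.002]
contact_force: [-0.1, -0.2, 0.8]
grip_width: -0.0001
grip_force: 0.0
```

```bash
python3 - <<'E'
from h import *
where()
crop("top","pics/t5.png",130,95,155,120,5)
E
```

```text
t 14.3 tcp_table [ -71.1 -222.3  166. ] turn_needed(tool,norm) [ 0.0001  0.0016 -0.0041] F [-0.2 -0.1  0.8] w -0.0001 q [-0.56  0.41  0.91  1.68 -0.34  1.22  0.6 ]
```

View pics/t5.png

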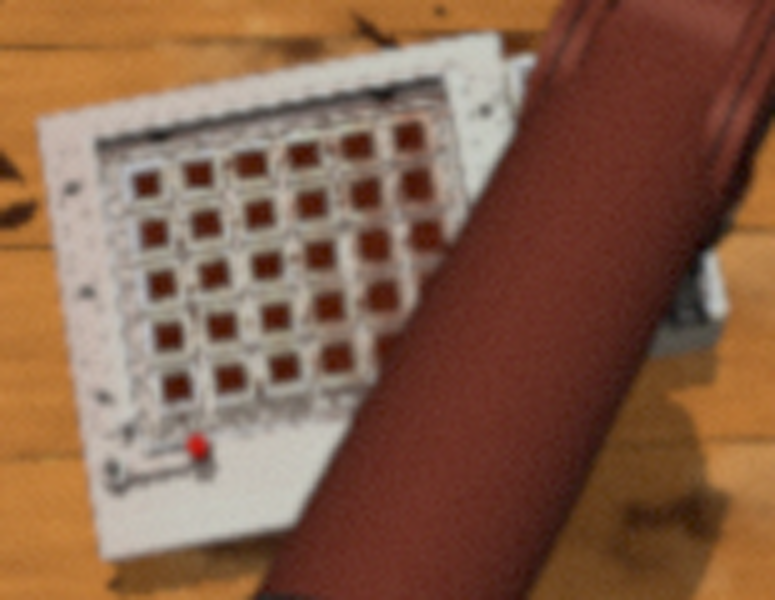

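The left latch lies closed across the mould's rear edge, its knob at (198,447); the arm hides the right one. Lowering behind the ridge.

Emit:
step_arm:
  targets:
    - [0,-0.02,0.1,0,0,0,0]
    - [0,-0.02,0.25,0,0,0,0]
    - [0,-0.02,0.38,0,0,0,0]
    - [0,-0.02,0.435,0,0,0,0]
    - [0,-0.02,0.435,0,0,0,0]

```text
time_s: 14.85
eef_pos: [0.5931, -0.1332, 0.0995]
tcp_rot: [-2.019, -2.404, 0.001]
contact_force: [-0.1, -0.7, 0.9]
grip_width: 0.0
grip_force: 0.0
```

```bash
python3 - <<'E'
from h import *
where()
im=cv2.cvtColor(robot.capture("scene"),cv2.COLOR_RGB2BGR); cv2.imwrite("pics/s6.png",cv2.resize(im[140:220,240:350],None,fx=6,fy=6,interpolation=cv2.INTER_CUBIC))
E
```

```text
t 14.85 tcp_table [ -75.5 -218.2   99.5] turn_needed(tool,norm) [-0.0013 -0.0008  0.0016] F [-0.2 -0.6  0.9] w 0.0 q [-0.53  0.47  0.87  1.76 -0.4   1.11  0.65]
```

View pics/s6.png

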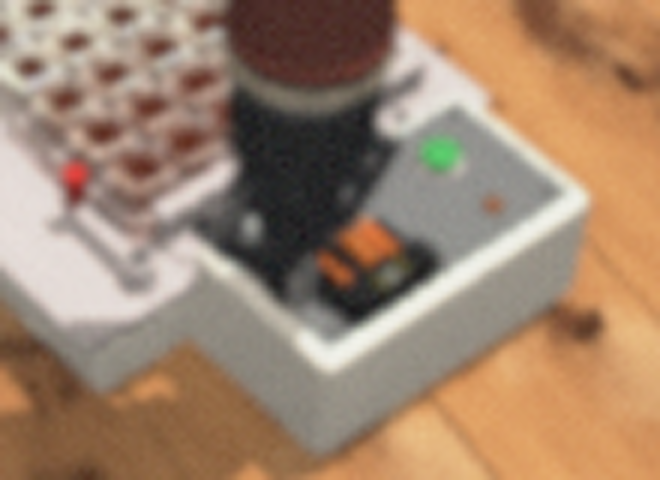

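The right latch also lies closed, its knob at (75,175), and the fingers stand just behind the thumbwheel's ridges. Easing forward to touch the ridge.

Emit:
step_arm:
  targets:
    - [-0.015,0.03,0,0,0,0,0]
    - [-0.015,0.06,0,0,0,0,0]
    - [-0.015,0.07,0,0,0,0,0]

```text
time_s: 15.2
eef_pos: [0.6064, -0.1344, 0.1015]
tcp_rot: [2.021, 2.403, 0.001]
contact_force: [-0.4, 0.3, 0.1]
grip_width: 0.0
grip_force: 0.0
```

Emit:
step_arm:
  targets:
    - [0,0.01,0,0,0,0,0]
    - [0,0.02,0,0,0,0,0]

```text
time_s: 15.4
eef_pos: [0.6081, -0.1342, 0.1009]
tcp_rot: [-2.023, -2.403, 0.001]
contact_force: [-4.9, -0.5, 3.1]
grip_width: 0.0003
grip_force: 2.7
```

Emit:
step_arm:
  targets:
    - [0,0.01,0,0,0,0,0]
    - [0,0.02,0,0,0,0,0]

```text
time_s: 15.6
eef_pos: [0.6091, -0.1341, 0.1009]
tcp_rot: [-2.022, -2.4, 0.004]
contact_force: [-15.9, 0.5, 12.4]
grip_width: -0.0
grip_force: 9.4
```

```bash
cat >> h.py <<'E'
def patch(tag,n=8):
    ims=np.mean([robot.capture("scene").astype(float) for _ in range(n)],0); c=Cam("scene"); np.save(f"pics/{tag}.npy",ims)
    ys,xs=np.meshgrid(np.linspace(-.236,-.259,70),np.linspace(-.015,-.045,90))
    q=c.proj(T2W(t0,np.c_[xs.ravel(),ys.ravel(),np.full(xs.size,.113)])).astype(np.float32)
    o=cv2.remap(ims.astype(np.float32),q[:,0].reshape(xs.shape),q[:,1].reshape(xs.shape),cv2.INTER_CUBIC); cv2.imwrite(f"pics/{tag}.png",o.clip(0,255).astype(np.uint8)[...,::-1])
    return o
E
python3 - <<'E'
from h import *
where(); patch("w0")
E
```

```text
t 15.6 tcp_table [ -59.9 -221.8  100.9] turn_needed(tool,norm) [-0.0026 -0.0008 -0.0004] F [-15.6   3.2  12.4] w -0.0 q [-0.51  0.5   0.86  1.71 -0.42  1.13  0.65]
```

Emit:
step_arm:
  targets:
    - [0,0.01,-0.01,0,0,0,0]
    - [0,0.02,-0.02,0,0,0,0]

```text
time_s: 16.2
eef_pos: [0.6119, -0.1337, 0.1036]
tcp_rot: [-2.022, -2.4, 0.004]
contact_force: [-8.4, 0.3, 6.0]
grip_width: -0.0001
grip_force: 4.3
```

Emit:
step_arm:
  targets:
    - [0,0.01,-0.005,0,0,0,0]
    - [0,0.02,-0.01,0,0,0,0]

```text
time_s: 16.4
eef_pos: [0.6164, -0.1329, 0.1059]
tcp_rot: [-2.023, -2.402, 0.001]
contact_force: [-4.5, 0.2, 8.5]
grip_width: -0.0
grip_force: 4.6
```

```bash
python3 - <<'E'
from h import *
where()
E
```

```text
t 16.4 tcp_table [ -52.5 -221.9  105.9] turn_needed(tool,norm) [-0.0007 -0.0003 -0.0003] F [-4.4  0.9  8.5] w -0.0 q [-0.5   0.51  0.86  1.69 -0.42  1.14  0.64]
```

Emit:
step_arm:
  targets:
    - [0,0.01,-0.005,0,0,0,0]
    - [0,0.02,-0.007,0,0,0,0]
    - [0,0.02,-0.1,0,0,0,0]
    - [0,0,-0.2,0,0,0,0]
    - [0,-0.09,-0.2,0,0,0,0]
    - [0,-0.15,-0.15,0,0,0,0]

```text
time_s: 17.0
eef_pos: [0.5952, -0.1371, 0.1298]
tcp_rot: [2.022, 2.401, 0.003]
contact_force: [-0.2, -0.1, -1.0]
grip_width: -0.0001
grip_force: 0.0
```

```bash
python3 - <<'E'
from h import *
where(); patch("w1",8)
a=np.load("pics/w0.npy");b=np.load("pics/w1.npy"); c=Cam("scene")
for n,y in(("window",-.2475),("ridge",-.222)):
    for x in(-.049,-.040,-.03,-.02,-.011):
        u,v=c.proj(T2W(t0,[[x,y,.113]]))[0].round().astype(int); print(n,x,a[v,u].round(),b[v,u].round())
E
```

```text
t 17.0 tcp_table [ -74.1 -222.4  129.8] turn_needed(tool,norm) [ 0.0019  0.0005 -0.0001] F [-0.2 -0.1 -1. ] w -0.0001 q [-0.54  0.44  0.89  1.73 -0.37  1.15  0.63]
window -0.049 [47. 46. 46.] [45. 46. 44.]
window -0.04 [69. 65. 50.] [97. 92. 70.]
window -0.03 [114. 114. 101.] [125. 124. 107.]
window -0.02 [84. 79. 58.] [86. 82. 62.]
window -0.011 [47. 46. 46.] [46. 46. 45.]
ridge -0.049 [81. 80. 78.] [125.  71.  46.]
ridge -0.04 [78. 68. 63.] [74. 49. 40.]
ridge -0.03 [143.  77.  42.] [177. 100.  51.]
ridge -0.02 [202. 107.  56.] [211. 112.  59.]
ridge -0.011 [173.  99.  61.] [173.  98.  62.]
```

```bash
cat > dig.py <<'E'
from h import *
import sys
def rect(im,n="scene"):
    xs,ys=np.meshgrid(np.linspace(-.2,-.262,250),np.linspace(.005,-.065,280)); c=Cam(n)
    q=c.proj(T2W(t0,np.c_[ys.ravel(),xs.ravel(),np.full(xs.size,.113)])).astype(np.float32)
    return cv2.remap(im.astype(np.float32),q[:,0].reshape(xs.shape),q[:,1].reshape(xs.shape),cv2.INTER_CUBIC).mean(2)
def win(r): return cv2.GaussianBlur(r[95:190,150:225],(0,0),2)
def templ(d,font,sc=1.0):
    T=np.zeros((95,75),np.float32); h=44*sc
    fs=h/21.; (w,hh),_=cv2.getTextSize(str(d),font,fs,6)
    cv2.putText(T,str(d),(int(37-w/2),int(47+h/2)),font,fs,255,6,cv2.LINE_AA); return T
def scores(w):
    out={}
    for d in range(10):
        best=-1
        for font in(cv2.FONT_HERSHEY_SIMPLEX,cv2.FONT_HERSHEY_DUPLEX):
            for sg in(7,9):
                t=cv2.GaussianBlur(templ(d,font),(0,0),sg)[14:81,14:61]
                best=max(best,cv2.matchTemplate(w.astype(np.float32),t,cv2.TM_CCOEFF_NORMED).max())
        out[d]=round(float(best),3)
    return out
if __name__=="__main__":
    obs=[]
    d0=cv2.imread("pics/d0.png").mean(2)[:,250:].astype(np.float32); obs.append(("start",win(d0)))
    for tag in sys.argv[1:]: obs.append((tag,win(rect(np.load(f"pics/{tag}.npy")))))
    for n,w in obs: print(n,sorted(scores(w).items(),key=lambda k:-k[1])[:5]); print(cv2.resize(w,(10,13),interpolation=cv2.INTER_AREA).round().astype(int))
E
python3 dig.py w1
```

```text
start [(9, 0.954), (6, 0.949), (8, 0.946), (5, 0.933), (4, 0.919)]
[[ 81  74  69  66  66  65  62  57  49  41]
 [ 79  73  71  71  71  71  69  63  54  44]
 [ 75  72  73  75  79  80  78  72  60  49]
 [ 72  70  74  81  87  90  88  80  69  55]
 [ 70  69  76  85  93  98  97  90  76  61]
 [ 70  68  75  85  96 102 103  96  81  64]
 [ 69  66  71  81  92 101 104  97  84  67]
 [ 67  62  65  76  87  96  99  95  84  69]
 [ 63  59  61  69  80  88  92  90  81  66]
 [ 60  58  57  63  71  79  83  82  73  62]
 [ 56  55  55  58  64  70  73  72  65  56]
 [ 51  50  52  54  57  62  63  62  58  50]
 [ 47  47  48  49  51  53  55  54  51  44]]
w1 [(9, 0.92), (6, 0.917), (5, 0.916), (8, 0.91), (3, 0.884)]
[[ 91  85  82  81  80  78  72  65  56  45]
 [ 88  86  87  90  91  88  82  72  62  50]
 [ 84  85  90  96 100  99  92  81  67  54]
 [ 81  83  90 100 107 108 101  88  74  59]
 [ 78  80  89 102 112 113 108  96  79  63]
 [ 77  78  88 103 114 118 114 102  84  64]
 [ 77  77  88 103 116 123 120 107  89  70]
 [ 76  77  87 103 118 126 124 113  95  75]
 [ 74  76  88 103 119 128 126 117 100  77]
 [ 70  74  85 101 115 124 125 116  98  78]
 [ 63  68  78  91 106 114 115 108  93  76]
 [ 56  59  68  80  91 100 101  95  86  70]
 [ 52  53  58  67  76  82  85  83  74  61]]
```

Contrast is too poor to read the digit reliably. I'll count clicks up to the 9 end stop instead, then come back two.

Emit:
step_arm:
  targets:
    - [0,0,0.1,0,0,0,0]
    - [0,0,0.193,0,0,0,0]
    - [0,0.05,0.193,0,0,0,0]
    - [0,0.08,0.193,0,0,0,0]
    - [0,0.1,0.19,0,0,0,0]
    - [0,0.12,0.18,0,0,0,0]
    - [0,0.135,0.17,0,0,0,0]
    - [0,0.15,0.163,0,0,0,0]
    - [0,0.165,0.158,0,0,0,0]

```text
time_s: 18.3
eef_pos: [0.6173, -0.1327, 0.1044]
tcp_rot: [-2.022, -2.4, 0.004]
contact_force: [-17.9, 0.3, 19.6]
grip_width: -0.0003
grip_force: 18.1
```

Emit:
step_arm:
  targets:
    - [0,0.01,-0.004,0,0,0,0]
    - [0,0.01,-0.1,0,0,0,0]
    - [0,-0.05,-0.158,0,0,0,0]
    - [0,-0.165,-0.158,0,0,0,0]
    - [0,-0.165,-0.158,0,0,0,0]

```text
time_s: 18.8
eef_pos: [0.5936, -0.1374, 0.1285]
tcp_rot: [2.025, 2.402, 0.001]
contact_force: [-0.3, 0.5, 0.4]
grip_width: 0.0004
grip_force: 0.0
```

```bash
python3 - <<'E'
from h import *
where(); patch("w2",4)
E
python3 dig.py w2 | tail -14
```

```text
t 18.8 tcp_table [ -75.7 -222.4  128.5] turn_needed(tool,norm) [ 0.0004 -0.0001 -0.0008] F [-0.2  0.5  0.4] w 0.0004 q [-0.54  0.44  0.89  1.73 -0.37  1.15  0.63]
w2 [(6, 0.969), (4, 0.957), (9, 0.957), (8, 0.953), (0, 0.909)]
[[ 91  81  77  77  78  79  75  69  60  48]
 [ 84  77  76  79  83  84  81  74  64  52]
 [ 77  74  76  82  88  90  87  79  66  54]
 [ 72  74  80  88  96  98  94  83  71  57]
 [ 71  76  87 100 108 109 104  91  75  61]
 [ 74  82  98 114 123 125 117 103  82  62]
 [ 80  90 108 126 138 140 133 115  92  71]
 [ 85  96 115 134 149 151 143 126 102  78]
 [ 88  97 116 136 150 154 147 131 108  81]
 [ 85  93 108 128 141 146 143 129 106  82]
 [ 77  83  97 111 125 131 129 117  99  79]
 [ 67  70  81  94 103 112 110 101  88  71]
 [ 54  58  65  75  84  90  91  86  74  59]]
```

The window sequence fits 4→5→6: the last is bottom-heavy and scores best as 6. One more push should give a top-heavy 7.

Emit:
step_arm:
  targets:
    - [0,0,0.1,0,0,0,0]
    - [0,0,0.19,0,0,0,0]
    - [0,0.05,0.19,0,0,0,0]
    - [0,0.08,0.19,0,0,0,0]
    - [0,0.1,0.185,0,0,0,0]
    - [0,0.12,0.175,0,0,0,0]
    - [0,0.135,0.163,0,0,0,0]
    - [0,0.15,0.155,0,0,0,0]
    - [0,0.165,0.15,0,0,0,0]

```text
time_s: 19.9
eef_pos: [0.6194, -0.1322, 0.1062]
tcp_rot: [-2.023, -2.403, 0.0]
contact_force: [-10.2, 1.9, 12.1]
grip_width: -0.0001
grip_force: 6.6
```

Emit:
step_arm:
  targets:
    - [0,0.012,-0.004,0,0,0,0]
    - [0,0.01,-0.1,0,0,0,0]
    - [0,-0.05,-0.15,0,0,0,0]
    - [0,-0.165,-0.15,0,0,0,0]
    - [0,-0.165,-0.15,0,0,0,0]

```text
time_s: 20.4
eef_pos: [0.5936, -0.1375, 0.1288]
tcp_rot: [2.025, 2.401, 0.001]
contact_force: [-0.3, -0.3, 0.1]
grip_width: -0.0002
grip_force: 0.0
```

```bash
python3 - <<'E'
from h import *
where(); patch("w3",8)
E
python3 dig.py w3 | tail -14
```

```text
t 20.4 tcp_table [ -75.7 -222.6  128.8] turn_needed(tool,norm) [ 0.0005 -0.0001 -0.001 ] F [-0.3 -0.2  0.1] w -0.0002 q [-0.54  0.44  0.89  1.73 -0.37  1.15  0.63]
w3 [(5, 0.926), (9, 0.918), (6, 0.907), (8, 0.902), (1, 0.883)]
[[ 88  81  79  80  82  81  76  68  57  46]
 [ 85  80  81  87  92  94  90  79  66  52]
 [ 79  76  80  91 101 107 104  94  76  60]
 [ 75  71  77  91 106 116 115 106  89  69]
 [ 72  66  71  86 104 117 121 114  98  77]
 [ 71  64  66  78  96 112 120 117 101  80]
 [ 71  62  61  70  86 102 112 111  99  81]
 [ 71  62  59  65  78  91 101 102  94  79]
 [ 68  62  59  62  72  83  91  93  87  72]
 [ 65  61  59  61  68  76  83  83  77  66]
 [ 60  59  58  60  65  70  75  74  69  61]
 [ 55  54  56  57  60  64  66  66  62  56]
 [ 52  51  52  53  55  57  59  59  55  48]]
```

```bash
cat > sim.py <<'E'
from dig import *
import itertools
c=Cam("scene"); S=8
d0=cv2.imread("pics/d0.png").mean(2)[:,250:].astype(np.float32)
ims=[("start",d0)]+[(t,rect(np.load(f"pics/{t}.npy"))) for t in("w1","w2","w3")]
sl=(slice(105,180),slice(160,222))
def sim(d,font,sig,dx,dy,wf):
    # glyph texture 20px/mm, 20x20mm, centred at (-.03+dx,-.2475+dy)
    T=np.zeros((400,400),np.float32); h=220
    fs=h/21.;th=int(fs*2.6);(w,_),_=cv2.getTextSize(str(d),font,fs,th)
    cv2.putText(T,str(d),(int(200-w/2),310),font,fs,255,th,cv2.LINE_AA)
    g=np.array([[x,y] for x in(.01,-.01) for y in(.01,-.01)]); P=np.c_[-.03+dx+g[:,0],-.2475+dy+g[:,1]*wf,np.full(4,.113)]
    q=c.proj(T2W(t0,P)); o=np.array([295,165]); q=((q-o)*S+S/2).astype(np.float32)
    H=cv2.getPerspectiveTransform(np.float32([[0,0],[400,0],[0,400],[400,400]]),q)
    I=cv2.warpPerspective(T,H,(40*S,40*S),flags=cv2.INTER_AREA); I=cv2.GaussianBlur(I,(0,0),sig*S)
    I=cv2.resize(I,(40,40),interpolation=cv2.INTER_AREA); full=np.zeros((384,512,3),np.float32); full[165:205,295:335]=I[...,None]
    return rect(full)
u=c.proj(T2W(t0,[[-.03,-.2475,.113]]));print(u)
res={}
for font,sig,dx,dy,wf in itertools.product((cv2.FONT_HERSHEY_SIMPLEX,),(.7,1.),(-.003,-.001,.001,.003),(-.004,-.002,0,.002),(.7,.9)):
    sims=[sim(d,font,sig,dx,dy,wf)[sl].ravel() for d in range(10)]
    M=np.array([[np.corrcoef(s,r[sl].ravel())[0,1] for s in sims] for _,r in ims])
    for s in range(0,7):
        v=sum(M[i,s+i] for i in range(4))/4
        if v>res.get(s,(-1,))[0]: res[s]=(round(v,4),sig,dx,dy,wf,M.round(2)[range(4),range(s,s+4)])
for s in res: print(s,res[s])
b=max(res,key=lambda k:res[k][0]); _,sig,dx,dy,wf,_=res[b]
n=lambda a:cv2.resize(cv2.normalize(a,None,0,255,cv2.NORM_MINMAX),None,fx=2.4,fy=2.4)
row1=np.hstack([n(r[95:190,155:225]) for _,r in ims]); row2=np.hstack([n(sim(b+i,0,sig,dx,dy,wf)[95:190,155:225]) for i in range(4)])
cv2.imwrite("pics/cmp.png",np.vstack([row1,row2]).astype(np.uint8))
E
python3 sim.py
```

```text
[[304.4459327  185.16139056]]
0 (np.float64(0.8118), 1.0, -0.001, 0, 0.7, array([0.85, 0.84, 0.86, 0.69]))
1 (np.float64(0.7668), 1.0, -0.001, 0, 0.7, array([0.92, 0.95, 0.72, 0.48]))
2 (np.float64(0.7616), 1.0, -0.001, 0, 0.7, array([0.79, 0.9 , 0.8 , 0.56]))
3 (np.float64(0.7442), 1.0, -0.001, 0, 0.7, array([0.91, 0.87, 0.75, 0.45]))
4 (np.float64(0.8583), 1.0, -0.001, 0, 0.7, array([0.86, 0.9 , 0.82, 0.85]))
5 (np.float64(0.6714), 1.0, -0.001, 0, 0.7, array([0.89, 0.89, 0.4 , 0.51]))
6 (np.float64(0.7047), 1.0, -0.001, 0, 0.7, array([0.84, 0.69, 0.79, 0.51]))
```

View pics/cmp.png

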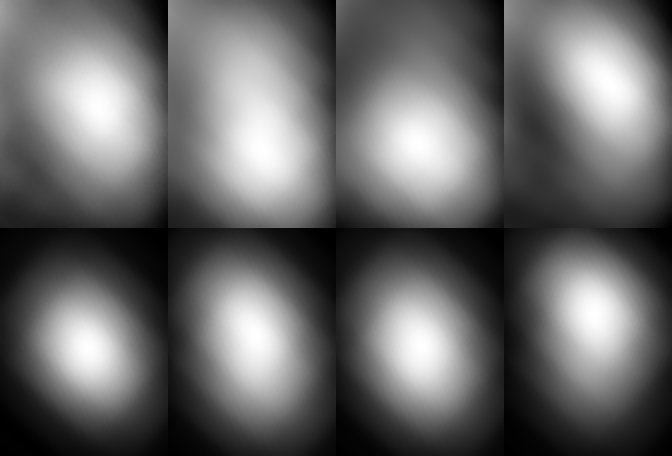

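The top row matches the simulated 4, 5, 6, 7 below it in blob positions: middle, two lobes, low, high. I'll withdraw the arm and cross-check with the top camera, which sees the window independently.

Emit:
step_arm:
  targets:
    - [0,0,-0.2,0,0,0,0]
    - [0,0,-0.45,0,0,0,0]
    - [0.2,-0.2,-0.5,0,0,0,0]
    - [0.5,-0.4,-0.5,0,0,0,0]
    - [0.8,-0.6,-0.5,0,0,0,0]
    - [1,-0.7,-0.5,0,0,0,0]
    - [1,-0.7,-0.5,0,0,0,0]

```text
time_s: 21.5
eef_pos: [0.4634, -0.0018, 0.2029]
tcp_rot: [-2.013, -2.408, -0.005]
contact_force: [0.7, -0.4, -0.1]
grip_width: 0.0
grip_force: 0.0
```

```bash
cat > chk.py <<'E'
import sim as m
from dig import *
where()
a=np.mean([robot.capture("top").astype(float) for _ in range(12)],0); np.save("pics/topf.npy",a)
r7=rect(a,"top"); r0=cv2.imread("pics/d0.png").mean(2)[:,:250].astype(np.float32)
ct=Cam("top"); m.c=ct; o=(ct.proj(T2W(t0,[[-.03,-.2475,.113]]))[0]-20).astype(int)
def simt(d,sig,dx,dy,wf):
    T=np.zeros((400,400),np.float32);fs=220/21.;th=int(fs*2.6);(w,_),_=cv2.getTextSize(str(d),0,fs,th)
    cv2.putText(T,str(d),(int(200-w/2),310),0,fs,255,th,cv2.LINE_AA)
    g=np.array([[x,y] for x in(.01,-.01) for y in(.01,-.01)]); P=np.c_[-.03+dx+g[:,0],-.2475+dy+g[:,1]*wf,np.full(4,.113)]
    q=((ct.proj(T2W(t0,P))-o)*8+4).astype(np.float32); H=cv2.getPerspectiveTransform(np.float32([[0,0],[400,0],[0,400],[400,400]]),q)
    I=cv2.resize(cv2.GaussianBlur(cv2.warpPerspective(T,H,(320,320)),(0,0),sig*8),(40,40),interpolation=cv2.INTER_AREA)
    F=np.zeros((384,512,3),np.float32);F[o[1]:o[1]+40,o[0]:o[0]+40]=I[...,None];return rect(F,"top")
best={}
sl=(slice(105,180),slice(160,222)); diff=(r7-r0)[sl].ravel()
for sig in(.7,1.):
  for dx in(-.003,-.001,.001,.003,.005):
    for dy in(-.002,0,.002):
      S=[simt(d,sig,dx,dy,.7)[sl].ravel() for d in range(10)]
      for s in range(2,6):
        for e in range(10):
          if e!=s:
            v=np.corrcoef(S[e]-S[s],diff)[0,1]; best[s,e]=max(best.get((s,e),-1),v)
print(sorted(((round(float(v),3),k) for k,v in best.items()),reverse=True)[:8])
for n,r in(("start",r0),("now",r7)): print(n);print(cv2.resize(cv2.GaussianBlur(r[sl],(0,0),2),(8,10),interpolation=cv2.INTER_AREA).round().astype(int))
E
python3 chk.py | tail -24
```

```text
t 21.5 tcp_table [-180.9  -66.6  202.9] turn_needed(tool,norm) [ 0.0002 -0.0029  0.0044] F [ 0.6 -0.5 -0.1] w 0.0 q [-1.03 -0.11  0.9   1.97  0.09  1.24  0.02]
[(0.888, (5, 3)), (0.849, (4, 3)), (0.815, (2, 3)), (0.795, (4, 7)), (0.749, (5, 7)), (0.743, (2, 7)), (0.714, (5, 2)), (0.705, (4, 1))]
start
[[ 57  60  61  58  57  68  92 120]
 [ 59  65  66  61  59  68  93 121]
 [ 66  72  73  68  65  71  95 123]
 [ 70  77  78  75  71  76  97 123]
 [ 69  76  79  78  75  80  97 121]
 [ 63  70  74  74  73  80  97 119]
 [ 55  60  64  66  67  78  97 120]
 [ 50  53  55  57  62  75  98 122]
 [ 49  50  51  53  60  74 100 125]
 [ 48  48  50  52  60  75 101 128]]
now
[[ 65  73  76  73  69  76  99 129]
 [ 62  72  77  75  72  77 100 130]
 [ 57  67  74  75  74  79 103 132]
 [ 52  60  68  74  76  82 104 131]
 [ 50  56  65  72  76  84 104 129]
 [ 50  55  62  70  74  84 104 128]
 [ 52  55  59  65  70  83 104 128]
 [ 53  54  56  60  67  82 105 131]
 [ 52  53  55  58  66  81 107 134]
 [ 52  52  54  57  65  82 109 136]]
```

The top camera also ranks 4→7 as the only strong match consistent with three distinct single clicks. A last numeric check on the latches, then I'll hand in.

```bash
python3 - <<'E'
from h import *
c=Cam("top"); s=Cam("scene")
def tab(w): d=np.array(w[:2])-t0[:2]; a,b=np.cos(t0[2]),np.sin(t0[2]); return np.array([a*d[0]+b*d[1],-b*d[0]+a*d[1]])
ims=np.mean([robot.capture("scene").astype(float) for _ in range(4)],0)
for n,cam,im in(("top",c,np.load("pics/topf.npy")),("scene",s,ims)):
    for side in(1,-1):
        u=cam.proj(T2W(t0,[[-.1115,side*.079,.105]]))[0].round().astype(int); P=im[u[1]-6:u[1]+7,u[0]-6:u[0]+7]
        w=np.clip(P[...,0]-2*P[...,1]-20,0,None); w[w<w.max()*.4]=0; w+=1e-9; g=np.mgrid[-6:7,-6:7]; uv=[u[0]+(w*g[1]).sum()/w.sum(),u[1]+(w*g[0]).sum()/w.sum()]
        k=tab(cam.at(uv,.104))-[-.1115,side*.137]; print(n,side,w.max().round(),(k*1e3).round(1),"theta",np.arctan2(-k[0],-side*k[1]).round(3))
E
```

```text
top 1 95.0 [  1.5 -55.1] theta -0.027
top -1 0.0 [-1.2 57. ] theta 0.021
scene 1 46.0 [  2.9 -58.9] theta -0.05
scene -1 67.0 [ 1.5 57.6] theta -0.026
```

Both latches read about 0 rad (the right one is hidden in the top view but reads closed in the scene view).

```bash
python3 -c "
from h import *
print(robot.job_done())"
```

```text
the job is handed in; nothing more can be done
None
```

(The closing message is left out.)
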